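Home the drip tray and stand the dosing cup in it

ROBOT

A 6-joint arm with a two-finger parallel gripper is mounted at the origin on the work surface. World frame = base frame: x ahead of the robot, y to its left, z up, the work surface at z = 0. Lengths are in m, angles in degrees, forces in N, time in s.
With the tool pointing down it reaches from about 0.35 to 0.875 m from the base axis. Payload 4.2 kg.
Tool frame: the origin (TCP) lies where the fingers leave the gripper's body, on its centre line; the fingertips stand 70 mm ahead of it and the grasp point (between the pads) lies 51 mm ahead of it; z points along the fingers, y is the direction in which the jaws open and shut (so a half turn about z gives the same grasp; the last joint's range is limited). The gripper opens to 87 mm and grips with 3 to 60 N. Pads are 19 mm wide; open, the fingers measure 117 mm over their backs; the gripper's body (75 mm by 190 mm) begins 51 mm behind the grasp point.
Start: joints at [89.358, 22.042, 0.453, 0, -68.411, -14.817], TCP at [0.167, 0.602, 0.292] pointing down, gripper open.
Joint ranges: [-179.83, 179.83], [-69.29, 118.12], [-61.27, 80.66], [-181.25, 117.63], [-171.15, -9.14], [-177.46, 177.46]. Speed limits (degrees/s): [159.86, 159.86, 180, 180, 180, 180].

INTERFACE

Orientations are given as a 3x3 rotation matrix whose columns are the frame's x, y, z axes.
In Python, from station import sense, cams, job gives the robot as it stands. The module is installed in compiled form; this text tells all that it offers.
- The arm moves only by the shell command python3 -m handwheel 'ROWS'. ROWS is JSON, a list of rows, each a list of 5 numbers: the shift along the tool's x, y, z in cm, then the turn about the tool's z in degrees, then the opening, from 0 (shut) to 1 (fully open). A call has 1 to 10 rows; each row shifts and turns the commanded pose from where the row before left it, along the tool's axes as they then stand; what a row does not reach is not made up. A row lasts 1/8 s, in which the tool goes at most 62.5 mm and 10.7 degrees, less where a joint would pass 70% of its speed; a pose out of reach is approached as far as the arm can. A call with a gripper value outside its range is refused whole. The fingers move at their own pace and stop on an object; the grip force is fixed at half the most. Time passes only in rows, so rows that do not move let the fingers close. It gives the time, the measured TCP pose, the force and the opening at its end, in the units of the state.
- sense(): the state, without advancing time (a new reading comes with each control period).
- cams.capture(name): name is "side" or "top" or "wrist"; returns the picture (384x512x3 uint8, red, green, blue); there is no depth.
- cams.camera_params(name): a dict with "fx", "fy", "cx", "cy" (pixels), "origin" and "rotation" of the camera in the world. Camera axes: x right, y down, z forward; pixel columns grow to the right and rows downward; lengths in m; the calibration is good to about 2 mm. A picture is of the moment at which its call begins: read the wrist's pose just before it. camera_params takes no time and is no camera call; for the wrist camera it gives the pose at the moment of the call.
- job.finish_job(): hands the job in, once; it reports no verdict.
The state is a dict: "time_s": time; "joints": joint angles; "joint_velocities": joint speeds; "effort": joint torques, N m; "tcp_pos": TCP position; "ee_rot": TCP orientation; "wrist_force": force on the tool from outside, world axes, zero at the start; "moment": the same for the moment, N m; "gripper_width": opening from 0.0 (shut) to 1.0 (fully open).
Only numpy, scipy, OpenCV 4.12 (cv2) and the standard library are available. Lean on these libraries where they do the work, as an engineer would, in place of code of your own. Each camera call takes 0.05 s, during which the arm holds its last target. There are 200 camera calls.

TASK

On the laundry counter, push the steel drip tray gently along between its two rails, without lifting it off the board, until it drops fully home into the shallow pocket of the board and lies flat. Then stand the open dosing cup upright in the tray, and leave the other things on the counter where they are.

Things in the scene. Friction and masses are not known exactly. Their poses are not given: they have to be found in the camera images.
- rails: Two fixed plain aluminium rails, each 370 long, 16 wide, 30 mm tall, inner faces 83 mm apart, with a white board between them whose top is 22 mm above the counter (the rails stand 8 mm above it). Origin: on the counter, centre of the pair. Its x axis runs along the rails in the direction in which the tray has to be pushed, z up.
- pocket (a point): Nominal pocket centre at the board's top, 85 mm along +x from the rails' origin. The pocket is a recess 103 mm long along the rails, as wide as the gap between them, 6 mm deep, lined with dark rubber, with an upright wall at each end. The board's setting is unmeasured: the true pocket lies up to 30 mm before or beyond this point along the rails and must be found by feel.
- tray: Loose flat steel drip tray, 100 (along its x and the rails) x 80 x 16 mm, open on top: floor and rim 4 mm thick. Origin: centre of its underside. 0.25 to 0.5 kg. Starts flat on the board, short of the pocket. Pushed at its rear, it slides at 1 to 5 N. Seated, its underside is 16 mm above the counter. It takes at most 15 N from the fingers, even for an instant.
- tray_rear (a point): Middle of the outer face of the tray's rear rim, 50 mm along -x from the tray's origin and 10 mm above its underside: the place to push. Over the pocket the front end dips first; when the front then meets the far wall of the pocket (the push force rises at once), the rear is clear and drops too, at the latest when the push is taken away.
- cup: Loose dosing cup, white plastic, open on top, round, 52 mm across the rim, slightly narrower at the foot, 70 mm tall, wall 3 mm, about 60 g. Origin: centre of its underside. It stands upright on the counter; its place is swapped at random with those of the jar and the tin.
- jar: Closed glass jar, 60 mm across, 85 mm tall. Bystander: leave it alone. Origin: underside.
- tin: Closed metal can, 54 mm across, 62 mm tall. Bystander: leave it alone. Origin: underside.
- brush: Scrub brush lying on the counter. Bystander: leave it alone. Origin: underside.
- clothespeg: Wooden clothes peg lying on the counter, 75 x 13 x 10 mm. Bystander: leave it alone. Origin: underside.
- soap: Bar of soap, 85 x 55 x 28 mm. Bystander: leave it alone. Origin: underside.

How it is judged (in metres and radians):
On the way, in this order (a step that is already met when the one before it is completed fails the run):
1. the tray lies flat, fully down in the pocket (height (world z) of tray below 0.0185 m and angle between tray's own z axis and vertical below 0.025 rad and horizontal distance between tray and pocket below 0.04 m), for 0.3 s.
2. the cup stands upright in the tray (all of step 1 and z of cup in the frame of tray between 0.001 and 0.009 m and horizontal distance between cup and tray below 0.035 m and angle between cup's own z axis and vertical below 0.08 rad), for 0.2 s.
At the end, for the whole second after the job is handed in: The tray lies flat in the pocket (underside less than 18.5 mm above the counter, tilt under 0.025 rad, centre within 40 mm of the nominal pocket centre), the cup stands upright on the tray's floor inside its rim (tilt under 0.08 rad), and both are at rest and released (all of step 2 and linear speed of each of tray, cup below 0.01 m/s); the robot touches nothing.
It fails at once if the fingers push or press the tray with more than 15 N (contact force between the fingers and tray above 15 N).
It fails at once if the tray is lifted more than 12 mm off the board (height (world z) of tray above 0.034 m).
It fails at once if a bystander is moved by more than 30 mm (distance of any of jar, tin, brush, clothespeg, soap from where it was at the start of the episode above 0.03 m).
It also fails if it takes over 72 s, if anything falls off the work surface, if the arm or the gripper's body presses on something with over 40 N, if the wrist force passes 120 N, or if a joint passes its speed limit or range.

## Working session

There is one attempt and no reset: what is moved stays moved. The work goes in short steps, Python scripts to look and compute and a shell command to move; the robot and the scene stay as the last step left them, time stands still between calls to the robot, and variables do not carry over. Pictures are saved under pics/ and viewed, about 8 in all and at most 12, crops included, and the job is handed in when it is done.

```bash
mkdir -p pics
cat > h.py <<'E'
import numpy as np, cv2
from station import sense, cams, job
def ray(c,u,v,z):
    R=np.array(c["rotation"]);o=np.array(c["origin"])
    d=R@np.array([(u-c["cx"])/c["fx"],(v-c["cy"])/c["fy"],1]);return o+d*(z-o[2])/d[2]
def proj(c,p):
    q=np.array(c["rotation"]).T@(np.array(p)-np.array(c["origin"]))
    return c["fx"]*q[0]/q[2]+c["cx"],c["fy"]*q[1]/q[2]+c["cy"]
def snap(n,f):
    c=cams.camera_params(n);im=cams.capture(n);cv2.imwrite(f"pics/{f}.png",im[:,:,::-1]);return c,im
E
python3 - <<'E'
from h import *
s=sense();print(s["time_s"],s["tcp_pos"],np.round(s["ee_rot"],3),s["wrist_force"],s["gripper_width"])
for n in("top","side"):
    c,im=snap(n,n+"0");print(n,c)
E
```

```text
0.0 [0.16641578 0.60198243 0.29115851] [[ 0.964 -0.267 -0.001]
 [-0.267 -0.964 -0.002]
 [ 0.     0.002 -1.   ]] [-0.19094976  0.14211278  1.02767615] 0.9982391913735648
top {'fx': 359.4549356682606, 'fy': 359.4549356682606, 'cx': 260.23919135463814, 'cy': 189.65548086291682, 'origin': array([0.46276619, 0.00673331, 0.96618038]), 'rotation': array([[ 0.00843314, -0.99122224,  0.13193696],
       [-0.99986382, -0.0064869 ,  0.01517418],
       [-0.01418512, -0.13204696, -0.99114196]])}
side {'fx': 361.28929110585545, 'fy': 361.28929110585545, 'cx': 255.0849603261722, 'cy': 196.22427048939767, 'origin': array([0.16935169, 0.44617043, 0.64462349]), 'rotation': array([[-0.70637665, -0.50439628,  0.4966049 ],
       [-0.70770858,  0.48994557, -0.50902054],
       [ 0.0134387 , -0.71101177, -0.70305168]])}
```

View pics/top0.png

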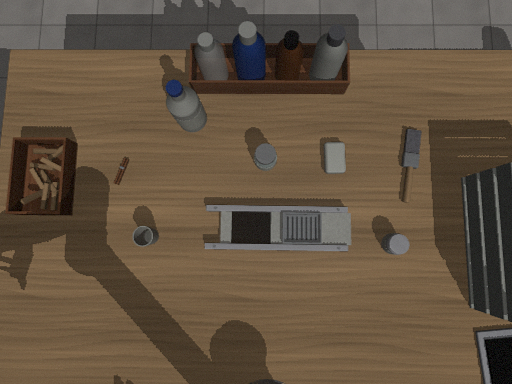

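View pics/side0.png

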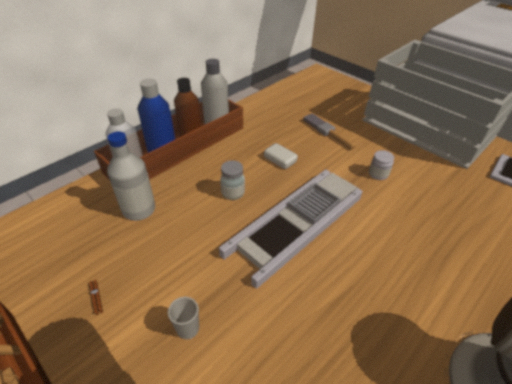

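The top view shows the rails running left to right (left is world +y). The tray is at about (300,227), the dark pocket at (250,227), and the open cup at (143,237). The jar is at (265,156) and the tin at (397,244). The side view agrees. Next I'll enlarge a crop to measure.

Run:
```python
from h import *
im=cv2.imread("pics/top0.png")
a=cv2.resize(im[195:260,200:360],None,fx=5,fy=5,interpolation=cv2.INTER_CUBIC)
b=cv2.resize(im[210:260,120:170],None,fx=5,fy=5,interpolation=cv2.INTER_CUBIC)
o=np.zeros((325+255,800,3),np.uint8);o[:325]=np.clip(a*1.6,0,255);o[330:,:250]=np.clip(b*1.6,0,255)[:250]
cam=cv2.resize(cv2.imread("pics/side0.png")[290:345,160:210],None,fx=4.5,fy=4.5,interpolation=cv2.INTER_CUBIC)
o[330:330+cam.shape[0],300:300+cam.shape[1]]=np.clip(cam*1.6,0,255)
cv2.imwrite("pics/crop.png",o)
g=cv2.cvtColor(im,cv2.COLOR_BGR2GRAY);print(g[228,200:360])
```

```text
[ 86  86  89  93  90  86  89  87  91  90  91  91  89  95  86  92  86  83
  63  63  93 129 129 128 127 122 123 124 124 123 122 105  26  33  35  31
  33  32  28  34  34  31  33  33  33  37  29  30  29  31  29  29  30  30
  35  29  30  28  32  26  35  32  27  32  30  30  32  35  30  32  64 125
 120 124 126 126 122 123 121 113  80  77  80 101  96  95  89  51  71 100
 101  92  52  82 103  96  63  62 102 100  92  57  71 101  98  77  56  94
 105  95  69  64 103  98  90  49  69 101  62  63  90 110 128 125 125 129
 129 133 125 126 129 125 132 129 129 127 130 126 124 126 126 128 127 124
 130 123 124 127 124 124 118  97  90  89  91  92  90  87  90  89]
```

View pics/crop.png

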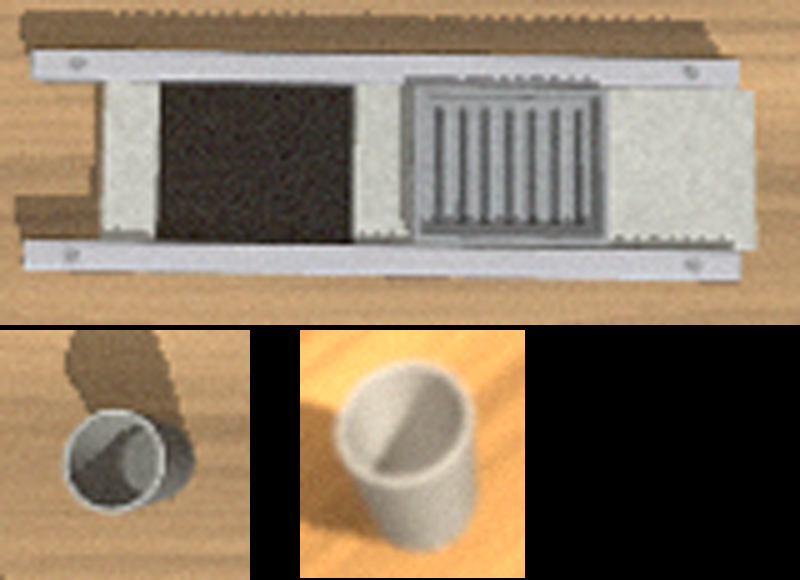

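The crop shows the rails spanning crop x 30–740, the pocket 158–355, the tray's top rim 413–606 (rear on the right), and the cup rim centred at (115,460). Converting these to metres.

Run:
```python
from h import *
c=cams.camera_params("top")
P=lambda u,v,z,ox=200,oy=195:ray(c,ox+(u+.5)/5-.5,oy+(v+.5)/5-.5,z)[:2]
r=lambda x:np.round(x,4)
for n,u,v,z in[("rUL",32,50,.03),("rUR",740,60,.03),("rLL",24,270,.03),("rLR",741,281,.03),("pF",158,162,.022),("pR",354,162,.022),
 ("tFU",413,82,.038),("tRU",606,84,.038),("tRL",606,243,.038),("tFL",413,242,.038),]:print(n,r(P(u,v,z)))
U=[P(32,50,.03),P(740,60,.03),P(24,270,.03),P(741,281,.03)];C=np.mean(U,0);d=(U[0]-U[1]+U[2]-U[3]);L=np.linalg.norm(d)/2;d/=2*L
print("centre",r(C),"dir",r(d),np.degrees(np.arctan2(d[1],d[0])),"len",L)
pk=(P(158,162,.022)+P(354,162,.022))/2;t=np.mean([P(413,82,.038),P(606,84,.038),P(606,243,.038),P(413,242,.038)],0)
n=np.array([-d[1],d[0]])
for k,p in("pocket",pk),("tray",t):print(k,r(p),"along",r((p-C)@d),"lat",r((p-C)@n))
print("cup top",r(P(115,130,.07,120,210)),"foot side")
# cup: side view rim & foot
s=cams.camera_params("side")
Q=lambda u,v,z:r(ray(s,160+(u+.5)/4.5-.5,290+(v+.5)/4.5-.5,z)[:2])
print("cup side rim",Q(404,425,0) if 0 else Q(404-300,425-330,.07))
for nm,u,v,z in[("jar",265,150,.085),("tin",397,241,.062)]:print(nm,r(ray(c,u,v,z)))
S=sense();print(S["time_s"],S["tcp_pos"])
```

```text
rUL [0.547  0.1628]
rUR [ 0.5444 -0.2067]
rLL [0.4332 0.1637]
rLR [ 0.4309 -0.2045]
pF [0.4894 0.0964]
pR [ 0.4902 -0.0062]
tFU [ 0.5311 -0.0362]
tRU [ 0.5308 -0.1357]
tRL [ 0.4497 -0.1346]
tFL [ 0.4493 -0.0363]
centre [ 0.4889 -0.0212] dir [0.0066 1.    ] 89.6207379532049 len 0.3688362933145594
pocket [0.4898 0.0451] along 0.0663 lat -0.0005
tray [ 0.4902 -0.0857] along -0.0645 lat -0.0018
cup top [0.465  0.3118] foot side
cup side rim [0.4645 0.3153]
jar [0.6805 0.0091 0.085 ]
tin [ 0.457  -0.3193  0.062 ]
0.1 [0.16647873 0.60200533 0.2912627 ]
```

```bash
python3 -m handwheel '[[0,0,0,9.3,0],[0,0,0,9.3,0],[0,0,0,9.3,0],[0,0,0,9.3,0],[0,0,0,9.3,0],[0,0,0,9.3,0],[0,0,0,9.3,0],[0,0,0,9.3,0]]'; python3 -c "
from h import *
s=sense();print(np.round(s['ee_rot'],3),np.round(s['joints'],1))"
```

```text
time_s: 1.1
tcp_pos: [0.1665, 0.6021, 0.2916]
ee_rot: [[-0.003, -1.0, -0.0], [-1.0, 0.003, -0.001], [0.001, 0.0, -1.0]]
wrist_force: [-0.1, 0.3, 0.9]
gripper_width: 0.169
[[-0.003 -1.    -0.   ]
 [-1.     0.003 -0.001]
 [ 0.001  0.    -1.   ]] [ 89.4  22.1   0.4  -0.  -68.4 -89.5]
```

```bash
python3 -m handwheel '[[3,-5.4,0,0,0],[3,-5.4,0,0,0],[3,-5.4,0,0,0],[3,-5.4,0,0,0],[3,-5.4,0,0,0],[3,-5.4,0,0,0],[5.5,0,0,0,0],[5.5,0,0,0,0],[5.5,0,0,0,0],[5.5,0,0,0,0]]'; python3 -m handwheel '[[5.5,0,0,0,0],[5.5,0,0,0,0],[5.5,0,0,0,0],[5.5,0,0,0,0],[5.5,0,0,0,0],[5.5,0,0,0,0],[3,0,0,0,0],[0,0,0,0,0],[0,0,0,0,0]]'
```

```text
time_s: 2.35
tcp_pos: [0.4912, 0.2013, 0.2919]
ee_rot: [[0.003, -1.0, -0.001], [-1.0, -0.003, -0.0], [0.0, 0.001, -1.0]]
wrist_force: [-0.1, -1.2, 0.1]
gripper_width: 0.007
time_s: 3.48
tcp_pos: [0.4922, -0.1565, 0.2919]
ee_rot: [[0.002, -1.0, -0.001], [-1.0, -0.002, 0.0], [-0.0, 0.001, -1.0]]
wrist_force: [0.3, 0.5, 0.5]
gripper_width: 0.007
```

```bash
python3 -m handwheel '[[1.4,0.2,4,0,0],[0,0,4,0,0],[0,0,4,0,0],[0,0,4,0,0],[0,0,2,0,0],[0,0,1.4,0,0],[0,0,0,0,0],[0,0,0,0,0]]'
python3 - <<'E'
from h import *
c,im=snap("side","side1")
a=cv2.resize(im[160:290,210:370],None,fx=4,fy=4,interpolation=cv2.INTER_CUBIC);cv2.imwrite("pics/side1c.png",a[:,:,::-1])
E
```

```text
time_s: 4.47
tcp_pos: [0.4912, -0.1705, 0.0992]
ee_rot: [[0.003, -1.0, 0.002], [-1.0, -0.003, -0.0], [0.0, -0.002, -1.0]]
wrist_force: [-0.5, -0.8, -0.3]
gripper_width: 0.004
```

View pics/side1c.png

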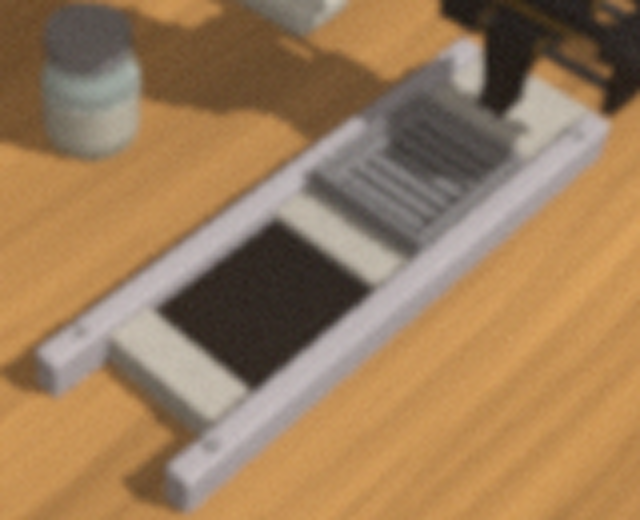

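The fingers (500,90 in the crop) stand behind the tray's rear rim, between the rails. I'll approach slowly until contact.

```bash
python3 -m handwheel '[[-0.6,0,0.1,0,0],[-0.6,0,0.1,0,0],[-0.15,0,0,0,0],[-0.15,0,0,0,0],[-0.15,0,0,0,0],[-0.15,0,0,0,0],[-0.15,0,0,0,0],[-0.15,0,0,0,0]]';python3 -m handwheel '[[-0.15,0,0,0,0],[-0.15,0,0,0,0],[-0.15,0,0,0,0],[-0.15,0,0,0,0]]';python3 -m handwheel '[[-0.15,0,0,0,0],[-0.15,0,0,0,0],[-0.15,0,0,0,0],[-0.15,0,0,0,0]]'
```

```text
time_s: 5.52
tcp_pos: [0.4904, -0.1498, 0.0962]
ee_rot: [[0.002, -1.0, -0.0], [-1.0, -0.002, -0.0], [0.0, 0.0, -1.0]]
wrist_force: [0.1, 0.5, 0.6]
gripper_width: 0.005
time_s: 6.02
tcp_pos: [0.4904, -0.1438, 0.0963]
ee_rot: [[0.002, -1.0, -0.0], [-1.0, -0.002, -0.0], [0.0, 0.0, -1.0]]
wrist_force: [1.0, -1.4, -0.5]
gripper_width: 0.002
time_s: 6.52
tcp_pos: [0.4904, -0.1377, 0.0963]
ee_rot: [[0.003, -1.0, -0.0], [-1.0, -0.003, -0.0], [0.0, 0.0, -1.0]]
wrist_force: [0.4, -1.1, 0.5]
gripper_width: 0.004
```

```bash
python3 -m handwheel '[[-0.2,0,0,0,0],[-0.25,0,0,0,0],[-0.25,0,0,0,0],[-0.25,0,0,0,0],[-0.25,0,0,0,0],[-0.25,0,0,0,0],[-0.25,0,0,0,0],[-0.25,0,0,0,0],[-0.25,0,0,0,0],[-0.25,0,0,0,0]]'|grep -E "pos|force";python3 -m handwheel '[[-0.25,0,0,0,0],[-0.25,0,0,0,0],[-0.25,0,0,0,0],[-0.25,0,0,0,0],[-0.25,0,0,0,0],[-0.25,0,0,0,0],[-0.25,0,0,0,0],[-0.25,0,0,0,0],[-0.25,0,0,0,0],[-0.25,0,0,0,0]]'|grep -E "pos|force"
```

```text
tcp_pos: [0.4903, -0.1132, 0.0963]
wrist_force: [0.2, -1.2, -0.5]
tcp_pos: [0.4903, -0.0882, 0.0963]
wrist_force: [0.1, -1.9, -1.1]
```

Run:
```python
from h import *
c,im=snap("side","side2")
a=cv2.resize(im[160:290,210:370],None,fx=4,fy=4,interpolation=cv2.INTER_CUBIC);cv2.imwrite("pics/side2c.png",a[:,:,::-1])
```

```text
(no output)
```

View pics/side2c.png

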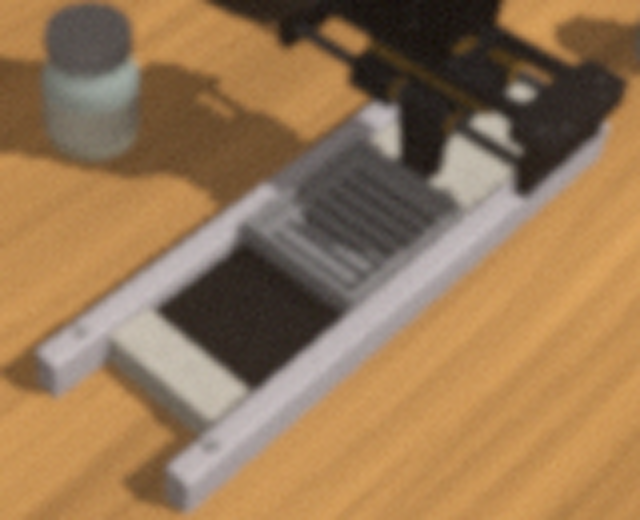

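The tray slides straight. Its front edge (300,265) is now over the dark pocket, and the push is about 1–2 N. Continuing to just short of the end.

```bash
python3 -m handwheel '[[-0.25,0,0,0,0],[-0.25,0,0,0,0],[-0.25,0,0,0,0],[-0.25,0,0,0,0],[-0.25,0,0,0,0],[-0.25,0,0,0,0],[-0.25,0,0,0,0],[-0.25,0,0,0,0],[-0.25,0,0,0,0],[-0.25,0,0,0,0]]'|grep -E "pos|force";python3 -m handwheel '[[-0.25,0,0,0,0],[-0.25,0,0,0,0],[-0.25,0,0,0,0],[-0.25,0,0,0,0],[-0.25,0,0,0,0],[-0.25,0,0,0,0],[-0.25,0,0,0,0],[-0.25,0,0,0,0],[-0.2,0,0,0,0],[-0.2,0,0,0,0]]'|grep -E "pos|force";python3 -m handwheel '[[-0.1,0,0,0,0],[-0.1,0,0,0,0],[-0.1,0,0,0,0],[-0.1,0,0,0,0],[-0.1,0,0,0,0],[-0.1,0,0,0,0],[-0.1,0,0,0,0],[-0.1,0,0,0,0],[-0.1,0,0,0,0],[-0.1,0,0,0,0]]'|grep -E "pos|force"
```

```text
tcp_pos: [0.4903, -0.0632, 0.0963]
wrist_force: [-0.1, -2.2, 0.9]
tcp_pos: [0.49, -0.0392, 0.0961]
wrist_force: [0.5, -1.0, -1.1]
tcp_pos: [0.4901, -0.0292, 0.0963]
wrist_force: [0.3, 0.4, -1.2]
```

```bash
python3 -m handwheel '[[-0.1,0,0,0,0],[-0.1,0,0,0,0],[-0.1,0,0,0,0],[-0.1,0,0,0,0]]'|grep -E "pos|force";python3 -m handwheel '[[-0.1,0,0,0,0],[-0.1,0,0,0,0],[-0.1,0,0,0,0],[-0.1,0,0,0,0]]'|grep -E "pos|force"; python3 -m handwheel '[[-0.05,0,0,0,0],[-0.05,0,0,0,0]]'|grep -E "pos|force"
python3 - <<'E'
from h import *
c,im=snap("side","side3")
a=cv2.resize(im[160:290,210:370],None,fx=4,fy=4,interpolation=cv2.INTER_CUBIC);cv2.imwrite("pics/side3c.png",a[:,:,::-1])
E
```

```text
tcp_pos: [0.4901, -0.0253, 0.0962]
wrist_force: [0.4, -2.2, -0.2]
tcp_pos: [0.4901, -0.0213, 0.0962]
wrist_force: [-0.1, 0.4, -1.0]
tcp_pos: [0.4901, -0.0203, 0.0963]
wrist_force: [0.2, -1.8, -0.3]
```

View pics/side3c.png

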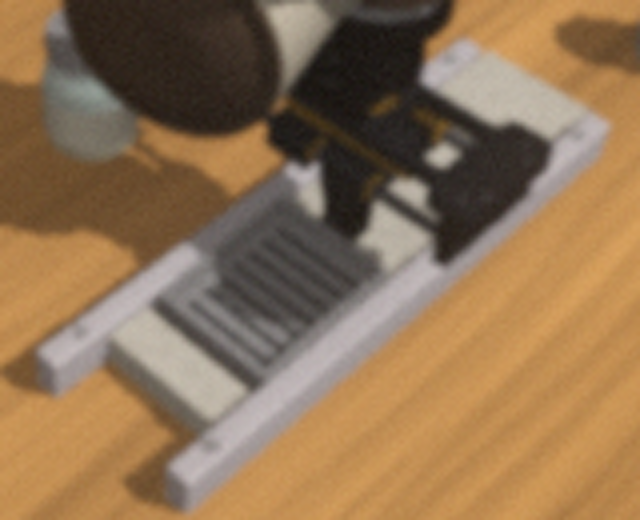

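The tray's front edge has nearly reached the far wall of the pocket. Going on in half-millimetre steps.

```bash
python3 -m handwheel '[[-0.05,0,0,0,0],[-0.05,0,0,0,0]]'|grep -E "time|pos|force";python3 -m handwheel '[[-0.05,0,0,0,0],[-0.05,0,0,0,0]]'|grep -E "pos|force"
```

```text
time_s: 14.38
tcp_pos: [0.4901, -0.0193, 0.0963]
wrist_force: [-0.3, -1.0, -1.0]
tcp_pos: [0.4901, -0.0183, 0.0962]
wrist_force: [0.9, -2.3, -0.4]
```

```bash
python3 -m handwheel '[[-0.05,0,0,0,0],[-0.05,0,0,0,0]]'|grep -E "time|pos|force"
```

```text
time_s: 14.88
tcp_pos: [0.4901, -0.0173, 0.0963]
wrist_force: [-0.1, 0.4, 0.9]
```

```bash
python3 -m handwheel '[[-0.05,0,0,0,0],[-0.05,0,0,0,0]]'|grep -E "time|pos|force"
```

```text
time_s: 15.12
tcp_pos: [0.4901, -0.0163, 0.0963]
wrist_force: [-0.4, -1.0, -0.9]
```

```bash
python3 -m handwheel '[[-0.05,0,0,0,0],[-0.05,0,0,0,0]]'|grep -E "time|pos|force"
```

```text
time_s: 15.38
tcp_pos: [0.4901, -0.0153, 0.0963]
wrist_force: [0.7, -1.8, -0.9]
```

```bash
python3 -m handwheel '[[-0.05,0,0,0,0],[0,0,0,0,0]]'|grep -E "time|pos|force"
```

```text
time_s: 15.62
tcp_pos: [0.49, -0.0149, 0.0962]
wrist_force: [-0.0, -1.8, -0.7]
```

```bash
python3 -m handwheel '[[-0.05,0,0,0,0],[0,0,0,0,0]]'|grep -E "time|pos|force"
```

```text
time_s: 15.88
tcp_pos: [0.4898, -0.0147, 0.0963]
wrist_force: [0.1, -4.1, 1.1]
```

The push force rose to 4 N and the TCP stopped advancing (y −0.0147, predicted −0.013), so the tray has met the far wall. I'll back off and look.

```bash
python3 -m handwheel '[[0.2,0,0,0,0],[1,0,0,0,0],[1.5,0,0,0,0],[2,0,-3,0,0],[2,0,-5,0,0],[2,0,-5,0,0],[0,0,-5,0,0],[0,0,0,0,0]]'|grep -E "time|pos|force"
python3 - <<'E'
from h import *
c,im=snap("side","side4");t,im2=snap("top","top4")
a=cv2.resize(im[180:280,210:350],None,fx=4,fy=4,interpolation=cv2.INTER_CUBIC)
b=cv2.resize(im2[195:260,200:340],None,fx=4,fy=4,interpolation=cv2.INTER_CUBIC)
o=np.zeros((600,560,3),np.uint8);o[:400]=a;o[400:]=b[:200];cv2.imwrite("pics/s4.png",np.clip(o[:,:,::-1]*1.4,0,255))
print(cv2.cvtColor(im2,cv2.COLOR_RGB2GRAY)[228,215:290])
E
```

```text
time_s: 16.88
tcp_pos: [0.4921, -0.1024, 0.2808]
wrist_force: [-0.8, -0.5, -1.1]
[102 102  98 102 104 100  99 104 104 100 104 105 106 106 102 104 107 106
 105 120 127 128 127 128 128 126 124 125 131 126 130 130 129 127 129 131
 128 132 129 131 129 129 131 131 128  73  59  57  59  55  61  55  57  68
 108 111  29  83 139 135 134 132 137 135 139 134 137 138 134 135 138 137
 136 139 137][ WARN:0@2.850] global loadsave.cpp:1063 imwrite_ Unsupported depth image for selected encoder is fallbacked to CV_8U.
```

View pics/s4.png

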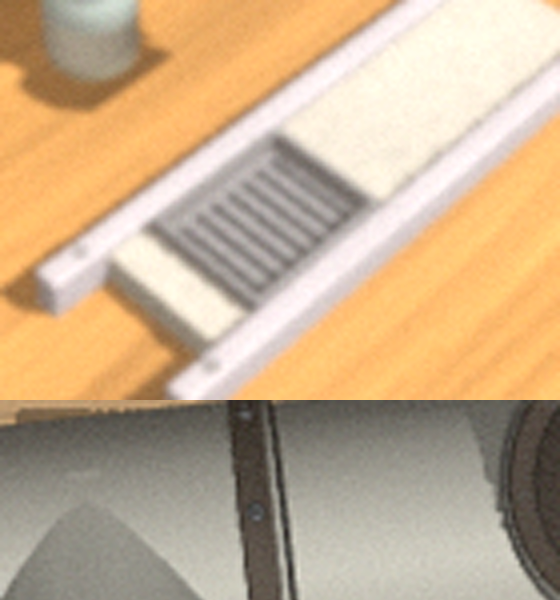

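Run:
```python
from h import *
c=cams.camera_params("side")
f=lambda p:np.round([(proj(c,p)[0]-210)*4+1.5,(proj(c,p)[1]-180)*4+1.5],0)
for z in(.032,.038):
  for y in(-.005,.095):
    print(z,y,[f((x,y,z)) for x in(.5295,.4895,.4505)])
print("board edge F/R",f((.4895,.0964,.022)),f((.4895,-.0062,.022)))
im=cv2.imread("pics/side4.png");a=cv2.resize(im[195:265,240:310],None,fx=8,fy=8,interpolation=cv2.INTER_CUBIC)
cv2.imwrite("pics/s4z.png",np.clip(a*1.3,0,255).astype(np.uint8))
```

```text
0.032 -0.005 [array([279., 123.]), array([332., 160.]), array([385., 198.])]
0.032 0.095 [array([156., 216.]), array([208., 258.]), array([262., 301.])]
0.038 -0.005 [array([280., 116.]), array([333., 153.]), array([386., 191.])]
0.038 0.095 [array([156., 209.]), array([209., 251.]), array([263., 294.])]
board edge F/R [206. 271.] [331. 171.]
```

View pics/s4z.png

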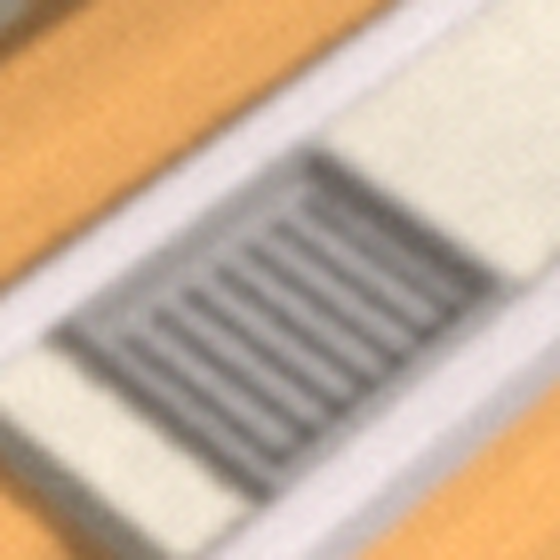

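The rim's rear and front edges differ by (122,−100) in crop pixels. That fits a flat seated tray (124,−98) better than a raised rear (125,−105). I'll recheck from the top once the arm has cleared, and go to the cup now.

```bash
python3 -m handwheel '[[-5.2,0.35,0,0,1],[-5.2,0.35,0,0,1],[-5.2,0.35,0,0,1],[-5.2,0.35,0,0,1],[-5.2,0.35,0,0,1],[-5.2,0.35,0,0,1],[-5.2,0.35,0,0,1],[-5.2,0.3,0,0,1],[0,0,0,0,1],[0,0,0,0,1]]'
python3 - <<'E'
from h import *
t,im2=snap("top","top5");s,im=snap("side","side5")
b=cv2.resize(im2[190:265,115:355],None,fx=3.3,fy=3.3,interpolation=cv2.INTER_CUBIC)
a=cv2.resize(im[180:360,150:350],None,fx=2,fy=2,interpolation=cv2.INTER_CUBIC)[:345]
o=np.zeros((600,800,3),np.uint8);o[:b.shape[0],:b.shape[1]]=b;o[250:595,:400]=a
cv2.imwrite("pics/s5.png",np.clip(o[:,:,::-1]*1.4,0,255).astype(np.uint8))
print(cv2.cvtColor(im2,cv2.COLOR_RGB2GRAY)[228,215:290])
for y in(-.0036,.0464+.05):
  for z in(.032,.038):print(y,z,np.round(proj(t,(.4895,y,z)),1))
E
```

```text
time_s: 18.23
tcp_pos: [0.4612, 0.314, 0.2743]
ee_rot: [[0.003, -1.0, -0.003], [-1.0, -0.003, -0.003], [0.003, 0.003, -1.0]]
wrist_force: [0.1, -0.4, 0.6]
gripper_width: 0.98
[ 96  95  93  67  63  97 138 134 133 130 126 127 130 133 123  89 100  89
  91 105  93  54  73 107 105  85  53  80 104 100  69  67 105 107  93  53
  85 106 105  82  61  94 107 100  55  77 107 102  82  63 100 103  75  97
  95  68 132 130 129 134 131 127 128 132 130 125 128 127 130 126 128 130
 132 131 128]
-0.0036 0.032 [269.4 227.1]
-0.0036 0.038 [269.5 227.1]
0.0964 0.032 [230.8 226.8]
0.0964 0.038 [230.6 226.8]
```

View pics/s5.png

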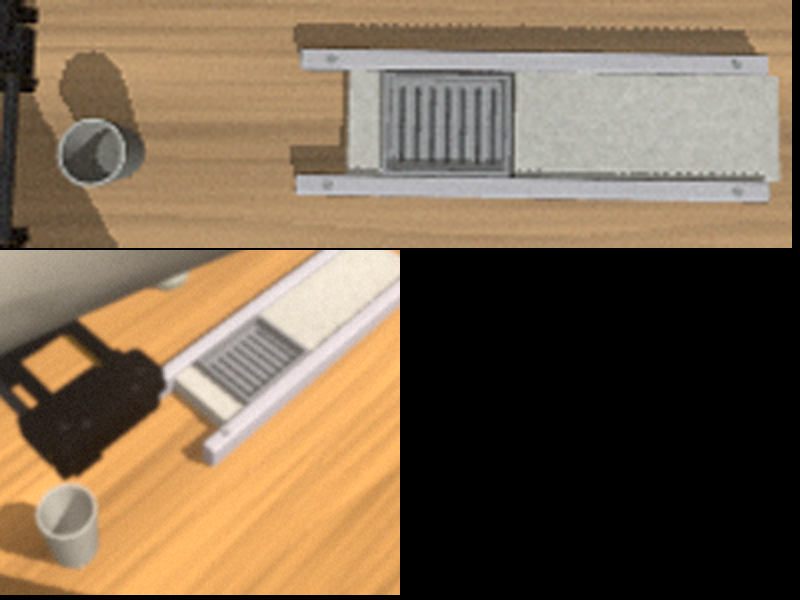

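The top view shows the tray filling the pocket (columns 230–270) with no dark gap left, and the cup undisturbed at (92,152). I'll descend on the cup.

```bash
python3 -m handwheel '[[0,-0.4,3,0,1],[0,0,4,0,1],[0,0,4,0,1],[0,0,2,0,1],[0,0,1,0,1],[0,0,0,0,1],[0,0,0,0,1]]'
python3 - <<'E'
from h import *
s,im=snap("side","side6")
a=cv2.resize(im[240:384,120:280],None,fx=4,fy=4,interpolation=cv2.INTER_CUBIC)
cv2.imwrite("pics/s6.png",np.clip(a[:,:,::-1]*1.4,0,255).astype(np.uint8))
E
```

```text
time_s: 19.2
tcp_pos: [0.4663, 0.3148, 0.1374]
ee_rot: [[0.002, -1.0, 0.002], [-1.0, -0.002, 0.002], [-0.002, -0.002, -1.0]]
wrist_force: [-0.2, 0.1, -0.3]
gripper_width: 1.001
```

View pics/s6.png

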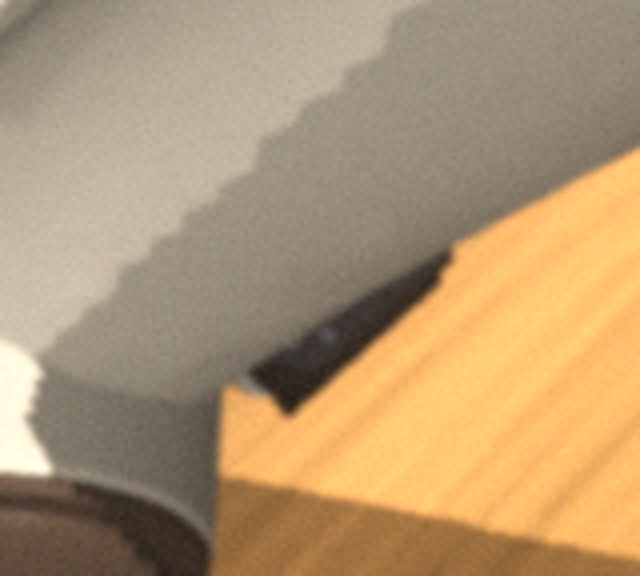

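The arm blocks the side view here. The measured TCP is within 2 mm of the cup's axis, so I'll continue down, grip, and lift slightly as a check.

```bash
python3 -m handwheel '[[0.1,0.1,1.6,0,1],[0,0,1.6,0,1],[0,0,0,0,1],[0,0,0,0,0.4],[0,0,0,0,0.4],[0,0,0,0,0.4],[0,0,0,0,0.4],[0,0,0,0,0.4],[0,0,0,0,0.4],[0,0,0,0,0.4]]';python3 -m handwheel '[[0,0,0,0,0.4],[0,0,0,0,0.4]]'|grep -E "pos|force|wid"
```

```text
time_s: 20.5
tcp_pos: [0.4649, 0.3137, 0.1044]
ee_rot: [[0.003, -1.0, 0.0], [-1.0, -0.003, 0.0], [-0.0, -0.0, -1.0]]
wrist_force: [0.2, 0.3, 0.7]
gripper_width: 0.567
tcp_pos: [0.4649, 0.3137, 0.1044]
wrist_force: [0.3, 0.8, 1.8]
gripper_width: 0.567
```

The grip stopped at 49 mm, which matches the cup. I'll lift it and carry it over the tray (0.4895, 0.045).

```bash
python3 -m handwheel '[[0,0,-1,0,0.4],[0,0,-2,0,0.4],[0,0,-3,0,0.4],[0,0,-2,0,0.4]]'|grep -E "wid";python3 -m handwheel '[[1.5,-0.25,0,0,0.4],[3,-0.25,0,0,0.4],[3.2,-0.3,0,0,0.4],[3.2,-0.3,0,0,0.4],[3.2,-0.3,0,0,0.4],[3.2,-0.3,0,0,0.4],[3.2,-0.3,0,0,0.4],[3,-0.2,0,0,0.4],[2.4,-0.2,0,0,0.4],[1,0,0,0,0.4]]';python3 -m handwheel '[[0,0,0,0,0.4],[0,0,0,0,0.4]]'
python3 - <<'E'
from h import *
s,im=snap("side","side7");t,im2=snap("wrist","w7")
a=cv2.resize(im[110:290,190:360],None,fx=2.3,fy=2.3,interpolation=cv2.INTER_CUBIC)
b=cv2.resize(im2,None,fx=.8,fy=.8)
o=np.zeros((420,800,3),np.uint8);o[:a.shape[0],:a.shape[1]]=a;o[:b.shape[0],391:391+409]=b[:,:409]
cv2.imwrite("pics/s7.png",np.clip(o[:,:,::-1]*1.3,0,255).astype(np.uint8))
E
```

```text
gripper_width: 0.561
time_s: 22.5
tcp_pos: [0.4884, 0.0427, 0.1832]
ee_rot: [[0.0, -1.0, -0.003], [-1.0, -0.0, -0.001], [0.001, 0.003, -1.0]]
wrist_force: [0.2, 0.6, -0.9]
gripper_width: 0.568
time_s: 22.75
tcp_pos: [0.4893, 0.0451, 0.1841]
ee_rot: [[0.003, -1.0, -0.0], [-1.0, -0.003, 0.0], [-0.0, 0.0, -1.0]]
wrist_force: [1.4, 0.9, -1.4]
gripper_width: 0.565
```

View pics/s7.png

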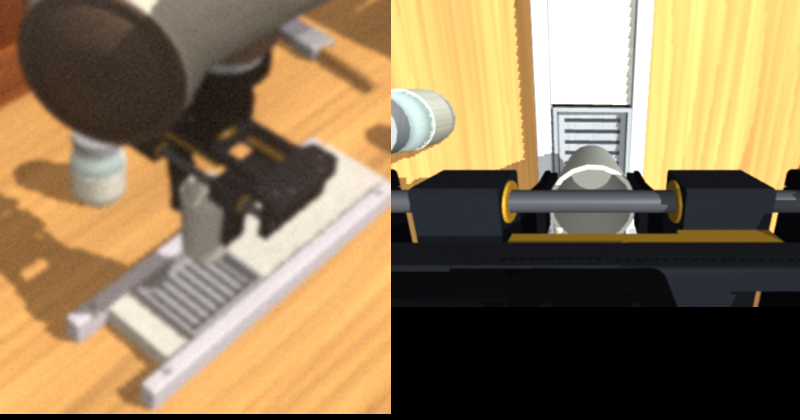

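The cup hangs upright between the jaws, over the tray. Lowering it to just above the tray floor.

```bash
python3 -m handwheel '[[0,0,1,0,0.4],[0,0,1.5,0,0.4],[0,0,1.5,0,0.4],[0,0,0.8,0,0.4],[0,0,0.4,0,0.4],[0,0,0.2,0,0.4],[0,0,0.1,0,0.4],[0,0,0,0,0.4]]'|grep -E "pos|force|wid";python3 -m handwheel '[[0,0,0.1,0,0.4],[0,0,0.1,0,0.4],[0,0,0,0,0.4]]'|grep -E "pos|force|wid";python3 -m handwheel '[[0,0,0.05,0,0.4],[0,0,0.05,0,0.4],[0,0,0,0,0.4]]'|grep -E "pos|force|wid"
```

```text
tcp_pos: [0.4896, 0.0447, 0.1295]
wrist_force: [0.4, -0.2, 0.2]
gripper_width: 0.567
tcp_pos: [0.4894, 0.0447, 0.1272]
wrist_force: [0.1, 0.0, -0.5]
gripper_width: 0.568
tcp_pos: [0.4894, 0.0447, 0.1262]
wrist_force: [-0.3, -0.7, 0.2]
gripper_width: 0.562
```

```bash
python3 -m handwheel '[[0,0,0.05,0,0.4],[0,0,0.05,0,0.4],[0,0,0,0,0.4]]'|grep -E "pos|force|wid"
```

```text
tcp_pos: [0.4894, 0.0447, 0.1252]
wrist_force: [-0.4, -0.2, -0.7]
gripper_width: 0.565
```

```bash
python3 -m handwheel '[[0,0,0.05,0,0.4],[0,0,0,0,0.4]]'|grep -E "pos|force|wid"
```

```text
tcp_pos: [0.4894, 0.0447, 0.1247]
wrist_force: [-0.1, -0.3, -0.4]
gripper_width: 0.568
```

```bash
python3 -m handwheel '[[0,0,0.05,0,0.4],[0,0,0,0,0.4]]'|grep -E "pos|force|wid"
```

```text
tcp_pos: [0.4895, 0.0447, 0.1244]
wrist_force: [-0.3, 0.4, 0.7]
gripper_width: 0.563
```

```bash
python3 -m handwheel '[[0,0,0.05,0,0.4],[0,0,0,0,0.4]]'|grep -E "pos|force|wid"
```

```text
tcp_pos: [0.4896, 0.0447, 0.1243]
wrist_force: [-0.9, 1.1, 5.4]
gripper_width: 0.566
```

Contact came at TCP z 0.1243. That puts the tray floor 20 mm above the counter, exactly the seated height. I'll release, go straight up and move away.

```bash
python3 -m handwheel '[[0,0,-0.05,0,0.4],[0,0,0,0,0.65],[0,0,0,0,0.75],[0,0,0,0,0.85],[0,0,0,0,0.85],[0,0,0,0,0.85]]'|grep -E "time|pos|force|wid";python3 -m handwheel '[[0,0,-0.5,0,0.85],[0,0,-1.5,0,0.85],[0,0,-3,0,0.85],[0,0,-5,0,0.85],[0,0,-5,0,0.85],[-3,0,0,0,0.85],[-5,0,0,0,0.85],[-5,0,0,0,0.85],[-5,0,0,0,0.85],[-5,0,0,0,0.85]]'|grep -E "time|pos|force|wid";python3 -m handwheel '[[-5,0,0,0,0.85],[-5,0,0,0,0.85],[0,0,0,0,0.85],[0,0,0,0,0.85],[0,0,0,0,0.85]]'|grep -E "time|pos|force|wid"
python3 - <<'E'
from h import *
s,im=snap("side","side8");t,im2=snap("top","top8")
a=cv2.resize(im[130:280,190:360],None,fx=3,fy=3,interpolation=cv2.INTER_CUBIC)[:300*2]
o=np.zeros((600,800,3),np.uint8);a=cv2.resize(im[130:280,210:340],None,fx=3,fy=3,interpolation=cv2.INTER_CUBIC);o[:450,:390]=a
b=cv2.resize(im2[140:260,200:336],None,fx=3,fy=3,interpolation=cv2.INTER_CUBIC);o[:360,392:800]=b
cv2.imwrite("pics/s8.png",np.clip(o[:455,:,::-1]*1.4,0,255).astype(np.uint8))
E
```

```text
time_s: 26.48
tcp_pos: [0.4894, 0.0447, 0.1242]
wrist_force: [1.0, 0.6, 0.6]
gripper_width: 0.843
time_s: 27.72
tcp_pos: [0.4886, 0.2762, 0.2748]
wrist_force: [0.9, -0.3, -0.3]
gripper_width: 0.853
time_s: 28.35
tcp_pos: [0.4887, 0.3735, 0.2746]
wrist_force: [0.5, -0.2, 0.1]
gripper_width: 0.849
```

View pics/s8.png

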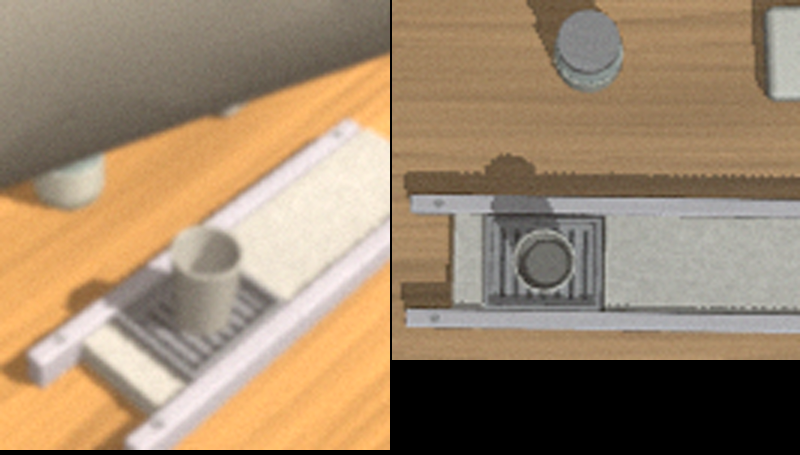

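The cup stands upright and centred in the seated tray, at (205,280) in the side view and (545,260) in the top view. The jar and soap are undisturbed and the arm is clear, so I'm handing in.

```bash
python3 -c "
from station import job;print(job.finish_job())"
```

```text
the job is handed in; nothing more can be done
None
```

The tray is seated in the pocket with the cup standing upright in it, and I handed the job in at about 28.5 s of the 72 s. The hand-in gives no verdict.

- **Tray:** I pushed it about 130 mm with the closed fingers, at 1–2 N. The force rose to about 4 N at the pocket's far wall, within 2 mm of where the camera put it. I then withdrew the push so the rear could drop. These are readings between moves, so a brief higher peak would not have shown.
- **Cup:** I gripped it at 49 mm wide and lowered it until it touched the tray floor, with about 5 N at the wrist. I then opened the gripper and moved the arm clear.
- **Final checks:** The cup touched down with the tray floor 20 mm above the counter, which is the seated height. The last views show the tray filling the pocket and the cup upright and centred.
- **Bystanders:** The jar and soap looked unmoved. I did not re-measure the tin, brush and peg, but the arm never touched down near them.
- **Disagreement:** In the side view after the push, the tray's edges lay about 2 pixels lower than calculated for a seated tray. The shift was the same front and rear, so I took it as calibration error.

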